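# Clamp a gilded sample block with the travelling feed knob

### The arm

A 6-joint arm with a two-finger parallel gripper is mounted at the origin on the work surface. World frame = base frame: x ahead of the robot, y to its left, z up, the work surface at z = 0. Lengths are in mm, angles in rad, forces in N, time in s.
With the tool pointing down it reaches from about 325 to 875 mm from the base axis. Payload 4.4 kg.
Tool frame: the origin (TCP) lies on the centre line of the jaws, within the pads' length; the fingertips stand ahead of it and the grasp point (between the pads) lies 6 mm ahead of it (ctrl.tcp_to_tips is the z of the fingertips in the tool frame, in mm); z points along the fingers, y is the line along which they close (so a half turn about z gives the same grasp; the last joint's range is limited). The gripper opens to 85 mm and grips with 20 to 120 N. Pads are 22 mm wide; open, the fingers measure 114 mm over their backs; the gripper's body (76 mm by 85 mm) begins 54 mm behind the grasp point. The pads swing forward as they close: fully open they stand 13 mm farther back than shut.
Start: joints at [1, 0.207, 1.542, -0, 1.393, -0.15], TCP at [234.892, 524.837, 256.282] pointing down, gripper open.
Joint ranges: [-2.73, 2.73], [-0.86, 2.22], [0.23, 2.46], [-1.11, 4.25], [0.08, 2.63], [-2.82, 2.82]. Speed limits (rad/s): [2.79, 2.79, 3.14, 3.14, 3.14, 3.14].

### API

Orientations are given as a 3x3 rotation matrix whose columns are the frame's x, y, z axes.
In Python, from plant import ctrl, sensors, optics gives the robot as it stands. Calls block until the motion is done:
- ctrl.move_ptp(position, orientation): joint-space move of the TCP to a pose.
- ctrl.move_l(position, rot=None, vel=150, threshold=None): straight line of the TCP; rot=None keeps the orientation; vel is the mean speed in mm/s. With threshold (N) it stops when the force on the tool has changed by that much, and returns True; else False.
- ctrl.set_joints(angles): joint-space move.
- ctrl.gripper_to(opening, force=None): finger opening in mm; force is the grip in N (None keeps the last); returns when the fingers have stopped.
- ctrl.hold(seconds).
- ctrl.solve_ik(position, orientation): joint angles nearest the present ones, or None.
- sensors.read_state(): the state.
- optics.grab_frame(name): name is "scene" or "top"; returns (picture, depth): 480x640x3 uint8, red, green, blue; 480x640 float32, mm along the optical axis (not along the pixel's ray), 0 where there is no reading.
- optics.camera_params(name): a dict with "mtx" (3x3 intrinsics, pixels), "k1" (the pictures are not rectified: a ray, as slopes to the right and down, at radius r is drawn at 1 + k1 r^2 times it, then the intrinsics apply), "R" (3x3) and "t" (3): a world point X has camera coordinates R X + t. Camera axes: x right, y down, z forward; pixel columns grow to the right and rows downward; lengths in mm; the calibration is good to about 2 mm. A picture is of the moment at which its call begins. camera_params takes no time and is no camera call.
A pose or a line that the arm cannot do raises ctrl.MotionError and nothing moves.
- ctrl.finish_job(): hands the job in; it is judged then, once.
The state is a dict: "t": time; "q": joint angles; "qvel": joint speeds; "tau": joint torques, N m; "eef_pos": TCP position; "eef_rot": TCP orientation; "force": force on the tool from outside, world axes, zero at the start; "wrist_torque": the same for the moment, N m; "grip_width": finger opening in mm; "grasp_force": force on a finger pad.
Only numpy, scipy, OpenCV 4.12 (cv2) and the standard library are available. Lean on these libraries where they do the work, as an engineer would, in place of code of your own. Each camera call takes 0.05 s, during which the arm holds its last target. There are 200 camera calls.

### The job

Lay the loose gold-leafed sample block flat in the open clamp, its long sides along the jaw and the fence and about centred on the jaw, and let go of it. Then wind the red feed knob clockwise, going along with the carriage as it shifts, until the jaw holds the block squarely and snugly against the fence with about 12 N, and let go of the knob: never squeeze the block harder than 25 N, which bruises its edge. Leave the varnish jar, the tape roll and the brush where they are.

Things in the scene. Friction and masses are not known exactly. Their poses are not given: they have to be found in the camera images.
- bed: aluminium base plate of the clamp, fixed, 130 (its x) x 360 (its y) x 20 mm high; origin at the centre of its underside; the block lies on its top, 20 mm above the table. Feed direction = its +y. The carriage stands at its -y part, the fence at its +y part; in its x the gap between them is open at both ends.
- jaw_face (a point): centre of the front face of the jaw, a black rubber-faced bar 74 mm wide (its x), 10 mm thick, its top 28 mm above the bed's top; the point is 15 mm above the bed's top; its y points in the feed direction, to the fence. The jaw rides on the carriage, sprung behind: it gives about 1 mm per 11 N. It starts at y = -50 mm in the bed's frame.
- fence: blue bar across the bed, 110 mm (x) x 26 (y) x 34 mm high, fixed at a different place each time; origin on the bed's top at the middle of its front; its y points in the feed direction, away from the jaw. On its front is a black stop plate 90 mm wide and 28 mm high whose face stands 3 to 10 mm before the origin (towards the jaw), set differently each time and not measured; it does not move under the clamping force.
- knob_grip (a point): grip point of the red bar-shaped knob on top of the blue carriage: on its vertical turning axis, 84 mm above the table, 10 mm below the top of the bar; bar 44 mm long (its own x), 14 mm wide (its own y); 22 mm under this point is a round black foot, radius 22 mm. Axis 50 mm behind the jaw's face. Turns with the knob, shifts with the carriage (120 x 80 mm in the bed's x and y, top 48 mm above the table).
- feed_knob (a joint): angle of the knob, rad: 0 at the start (bar along the bed's x), grows as it is turned clockwise seen from above, up to 4.5. Each rad shifts the carriage, jaw and knob 12 mm in the feed direction (rack and pinion, no play). Turning it takes about 0.3 N m, plus 0.012 N m per N of clamping force. The drive's friction holds the carriage where it is left, up to about 24 N.
- block_center (a point): centre of the loose wooden block, gold leaf on its top, 60 mm (its x) x 40 mm (its y) x 28 mm high, about 60 g, lying flat on the table at the start, on the right of the clamp (-y), one of three places shared with the jar and the roll
- varnish_center (a point): centre of the amber varnish jar, 54 mm across, 75 mm tall, standing; leave it alone
- tape_center (a point): centre of the roll of paper tape lying flat, 80 mm across, 24 mm high; leave it alone
- brush_mid (a point): about the middle of a flat brush lying on the table beyond the clamp, about 190 mm long; leave it alone
There are look-alikes about, which are no part of the job. Of the things shaped like the part that bears block_center, the wooden one is meant.

How it is judged:
By the outcome, as a careful person would: the job done as asked, in the order asked, and still so for the second after the job is handed in, with the robot touching nothing.
It also fails if it takes over 64 s, if anything falls off the work surface, if the arm or the gripper's body presses on something with over 40 N, if the wrist force passes 120 N, or if a joint passes its speed limit or range.

## Working session

There is one attempt and no reset: what is moved stays moved. The work goes in short steps, each a Python script; the robot and the scene stay as the last script left them, time stands still between calls to the robot, and variables do not carry over. Pictures are saved under pics/ and viewed, at most 10 in all, crops included, and the job is handed in when it is done.

```bash
mkdir -p pics; ls
python3 - <<'E'
from plant import ctrl,sensors,optics
import cv2,numpy as np
for n in("scene","top"):
    p,d=optics.grab_frame(n);cv2.imwrite(f"pics/{n}0.png",p[:,:,::-1]);np.save(f"{n}0.npy",d)
    c=optics.camera_params(n);print(n,c,"cam pos",-np.array(c["R"]).T@c["t"])
print(ctrl.tcp_to_tips,sensors.read_state())
E
```

```text
pics
scene {'mtx': array([[608.1726974 ,   0.        , 319.53588328],
       [  0.        , 608.1726974 , 245.82253584],
       [  0.        ,   0.        ,   1.        ]]), 'k1': 0.06884559879967875, 'R': array([[-0.74555048,  0.666189  , -0.01861987],
       [ 0.44751931,  0.47973734, -0.75470428],
       [-0.49384305, -0.57100289, -0.65580084]]), 't': array([ 519.00108755, -196.06722595, 1419.23165222])} cam pos [1175.56306068  558.69332633  792.42427152]
top {'mtx': array([[456.39373815,   0.        , 323.09393802],
       [  0.        , 456.39373815, 234.61490932],
       [  0.        ,   0.        ,   1.        ]]), 'k1': 0.020380251729137232, 'R': array([[-0.02826355, -0.99899419, -0.03481076],
       [-0.98929863,  0.03294213, -0.14213739],
       [ 0.14314116,  0.03042093, -0.98923464]]), 't': array([-18.64013342, 643.95896285, 805.32825917])} cam pos [521.26525954 -64.33360413 887.54037767]
25.0 {'t': 0.1, 'q': array([ 9.99506037e-01,  2.07364556e-01,  1.54282282e+00,  2.88930743e-05,
        1.39350594e+00, -1.50510077e-01]), 'qvel': array([ 0.00067309, -0.00256182, -0.00377287,  0.00119838,  0.00188472,
        0.00048901]), 'tau': array([-5.89103674e-04, -3.84093297e+01, -2.92549270e+01, -1.68133120e-04,
        4.86347533e-03,  1.44669514e-05]), 'eef_pos': array([234.53182074, 524.29812771, 255.21935644]), 'eef_rot': array([[-9.12768230e-01,  4.08476209e-01, -1.15978970e-03],
       [ 4.08477711e-01,  9.12766614e-01, -1.75170742e-03],
       [ 3.43086516e-04, -2.07265113e-03, -9.99997793e-01]]), 'force': array([-0.49866122,  0.46389511,  0.42807827]), 'wrist_torque': array([-0.01179178,  0.00285316, -0.0302646 ]), 'grasp_force': 0.0, 'grip_width': 85.44251959619626}
```

View pics/top0.png

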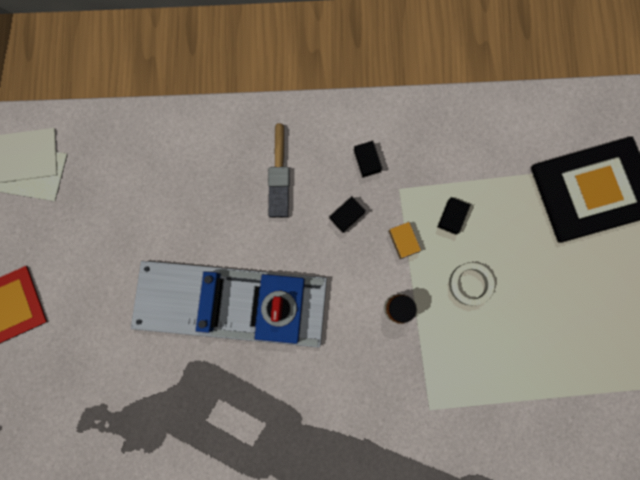

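View pics/scene0.png

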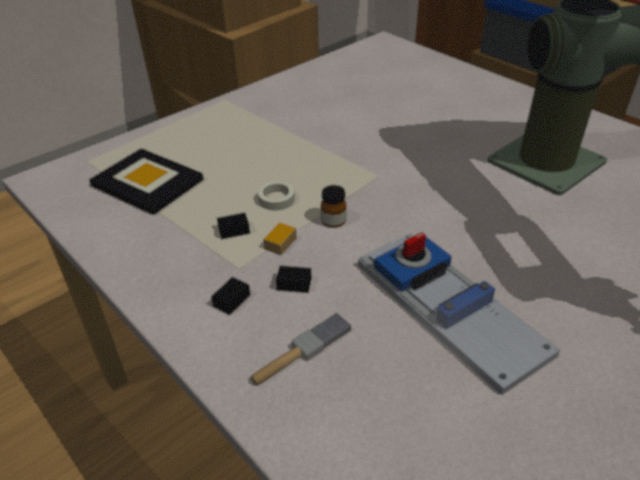

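The top view shows the following:
- **Clamp:** lies around (230,303). The knob is at (278,308), the carriage at (279,308) and the fence at (208,302), so feed runs to the left.
- **Jar, tape, brush:** jar at (402,308), tape at (472,284), brush at (279,170).
- **Block candidates:** black-topped blocks at (368,158), (348,214) and (454,215), and a gold-topped one at (405,240). The gold-topped one fits the description. The framed gold panels at (600,187) and (10,307) aren't blocks.

I'll confirm the block in a crop and measure.

```bash
cat > h.py <<'E'
import numpy as np,cv2
from plant import ctrl,sensors,optics
def cast(n,px,z):
    "pixels (N,2) -> world points on plane z"
    c=optics.camera_params(n);R,t=np.array(c["R"]),np.array(c["t"])
    px=np.asarray(px,float).reshape(-1,2)
    d=(px-c["mtx"][:2,2])/c["mtx"][0,0];u=d.copy()
    for _ in range(8): u=d/(1+c["k1"]*(u**2).sum(1,keepdims=True))
    w=np.c_[u,np.ones(len(u))]@R; o=-R.T@t
    return o+w*((z-o[2])/w[:,2])[:,None]
def hmap(n,d):
    c=optics.camera_params(n);R,t=np.array(c["R"]),np.array(c["t"])
    v,u=np.mgrid[:480,:640]
    w=cast(n,np.c_[u.ravel(),v.ravel()],0);o=-R.T@t
    w=w-o; w/=(w@R[2])[:,None]
    return (o+w*d.reshape(-1,1)).reshape(480,640,3)
def rect(pts):
    "centre, long/short size, yaw of long axis (deg, -90..90)"
    (c,s,a)=cv2.minAreaRect(np.float32(pts)[:,:2])
    if s[0]<s[1]: s=s[::-1];a+=90
    return np.round(c,1),np.round(s,1),round((a+90)%180-90,2)
def big(m,roi=None):
    m=m.astype(np.uint8)
    if roi: k=np.zeros_like(m);k[roi[1]:roi[3],roi[0]:roi[2]]=1;m=m*k
    C=cv2.findContours(m,cv2.RETR_EXTERNAL,cv2.CHAIN_APPROX_NONE)[0]
    return max(C,key=cv2.contourArea)[:,0]
E
python3 - <<'E'
from h import *
for n,rois in (("top",dict(gold=(380,215,430,265),car=(245,265,320,350),fen=(190,260,228,340),red=(260,290,300,330))),
               ("scene",dict(gold=(255,215,305,260),car=(370,230,456,295),fen=(432,275,500,330),red=(395,228,430,262)))):
    p=cv2.imread(f"pics/{n}0.png");H=cv2.cvtColor(p,cv2.COLOR_BGR2HSV);h,s,v=cv2.split(H)
    W=hmap(n,np.load(f"{n}0.npy"))
    ms=dict(gold=(h>12)&(h<28)&(s>150)&(v>110),car=(h>100)&(h<130)&(s>140),fen=(h>100)&(h<130)&(s>140),red=((h<8)|(h>172))&(s>150))
    zs=dict(gold=28,car=48,fen=54,red=94)
    for k in rois:
        c=big(ms[k],rois[k]);q=W[c[:,1],c[:,0]]
        print(n,k,"z med",np.median(q[:,2]).round(1),rect(cast(n,c,zs[k])))
    if n=="top":
        m=(W[:,:,2]>13)&(W[:,:,2]<70);c=big(m,(120,250,340,355));print("bed",rect(cast(n,c,20)))
        print("pix",cv2.minAreaRect(c))
        a=cv2.resize(p[140:330,330:500],None,fx=3,fy=3,interpolation=3)
        cv2.imwrite("pics/cropA.png",a)
        print("z at",{k:W[y,x].round(1) for k,(x,y) in dict(table=(340,400),bed=(160,300),gap=(238,303)).items()})
    else:
        cv2.imwrite("pics/cropB.png",cv2.resize(p[210:390,350:560],None,fx=3.5,fy=3.3,interpolation=3))
E
```

```text
Traceback (most recent call last):
  File "h.py", line 19, in rect
    (c,s,a)=cv2.minAreaRect(np.float32(pts)[:,:2])
            ~~~~~~~~~~~~~~~^^^^^^^^^^^^^^^^^^^^^^^
cv2.error: OpenCV(4.12.0) /io/opencv/modules/imgproc/src/convhull.cpp:143: error: (-215:Assertion failed) total >= 0 && (depth == CV_32F || depth == CV_32S) in function 'convexHull'
```

```bash
sed -i 's/np.float32(pts)\[:,:2\]/np.ascontiguousarray(np.float32(pts)[:,:2])/' h.py
cat > m.py <<'E'
from h import *
for n,rois in (("top",dict(gold=(380,215,430,265),car=(245,265,320,350),fen=(190,260,228,340),red=(260,290,300,330))),
               ("scene",dict(gold=(255,215,305,260),car=(370,230,456,295),fen=(432,275,500,330),red=(395,228,430,262)))):
    p=cv2.imread(f"pics/{n}0.png");H=cv2.cvtColor(p,cv2.COLOR_BGR2HSV);h,s,v=cv2.split(H)
    W=hmap(n,np.load(f"{n}0.npy"))
    ms=dict(gold=(h>12)&(h<28)&(s>150)&(v>110),car=(h>100)&(h<130)&(s>140),fen=(h>100)&(h<130)&(s>140),red=((h<8)|(h>172))&(s>150))
    zs=dict(gold=28,car=48,fen=54,red=94)
    for k in rois:
        c=big(ms[k],rois[k]);q=W[c[:,1],c[:,0]]
        print(n,k,"z med",np.median(q[:,2]).round(1),rect(cast(n,c,zs[k])))
    if n=="top":
        m=(W[:,:,2]>13)&(W[:,:,2]<70);c=big(m,(120,250,340,355));print("bed",rect(cast(n,c,20)))
        print("pix",cv2.minAreaRect(c))
        a=cv2.resize(p[140:330,330:500],None,fx=3,fy=3,interpolation=3)
        cv2.imwrite("pics/cropA.png",a)
        print("z at",{k:W[y,x].round(1) for k,(x,y) in dict(table=(340,400),bed=(160,300),gap=(238,303)).items()})
    else:
        cv2.imwrite("pics/cropB.png",cv2.resize(p[210:390,350:560],None,fx=3.5,fy=3.3,interpolation=3))
E
python3 m.py
```

```text
top gold z med 28.3 (array([ 631. , -191.7]), array([57.7, 39.6]), 18.84)
top car z med 48.7 (array([510.7,  46.8]), array([117.2,  82.1]), -6.87)
top fen z med 53.9 (array([526. , 175.1]), array([106.6,  29.2]), -7.15)
top red z med 68.6 (array([510.3,  44.3]), array([39.8, 21.1]), -5.34)
bed (array([522.3, 144.6]), array([360.6, 130.8]), 83.12)
pix ((228.65982055664062, 303.2740783691406), (190.4814910888672, 70.08908081054688), 5.290081024169922)
z at {'table': array([337.8, -59.7,   0.4]), 'bed': array([531.6, 276. ,  19.7]), 'gap': array([521.6, 126.8,  20.7])}
scene gold z med 27.6 (array([ 632.6, -187.8]), array([57.2, 38.2]), 19.01)
scene car z med 47.3 (array([520.7,  54.7]), array([128.4,  88. ]), -5.93)
scene fen z med 53.2 (array([496. , 192.9]), array([0., 0.]), 0.0)
scene red z med 76.6 (array([529.1,  62.1]), array([65.4, 32.6]), 33.17)
```

View pics/cropA.png

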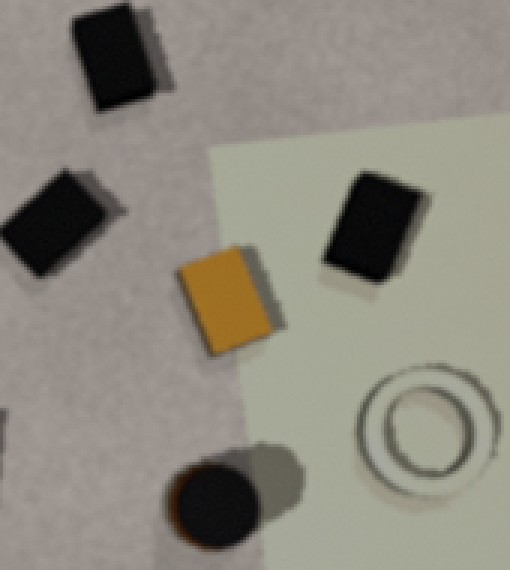

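View pics/cropB.png

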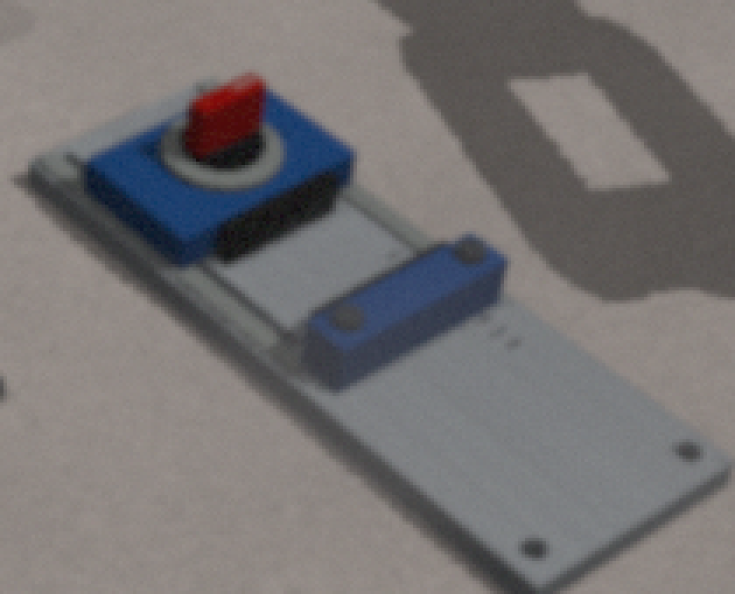

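Crop A shows a single gold-topped block of 58x40 mm at its centre (225,300), 28 mm high. The other three blocks are black all over, so this is the one. Crop B shows the knob bar along the bed's x, with a clear gap between jaw and fence.

The bed, carriage and knob measurements agree: bed centre (522.3,144.6), y axis at 83.1°. Next I pick the block up by its ends.

```bash
cat >> h.py <<'E'
def rot(deg):
    a=np.radians(deg);y=np.array([np.cos(a),np.sin(a),0]);z=np.array([0,0,-1.]);return np.c_[np.cross(y,z),y,z]
BY=83.12; ey=np.array([np.cos(np.radians(BY)),np.sin(np.radians(BY)),0]);ex=np.array([ey[1],-ey[0],0]);BC=np.array([522.3,144.6,0])
def bed(x,y,z): return BC+ex*x+ey*y+[0,0,z]
def st(tag=""):
    s=sensors.read_state();print(tag,"t%.2f"%s["t"],s["eef_pos"].round(1),"F",s["force"].round(1),"M",s["wrist_torque"].round(3),"w %.1f g %.1f"%(s["grip_width"],s["grasp_force"]),"q6 %.2f"%s["q"][5]);return s
E
python3 - <<'E'
from h import *
b=np.array([631.5,-190.5,0]);R=rot(18.84)
for nm,p,r in(("pick",b+[0,0,29],R),("place",bed(0,-19,49),rot(BY-90)),("knob",bed(0,-100,91),rot(BY)),("knobend",bed(0,-74,91),rot(BY-125))):
    q=ctrl.solve_ik(p,r);print(nm,None if q is None else np.round(q,2))
ctrl.move_ptp(b+[0,0,120],R);st("above")
print(ctrl.move_l(b+[0,0,29],vel=120,threshold=8));st("down")
ctrl.gripper_to(50,25);st("grip");print(ctrl.tcp_to_tips)
ctrl.move_l(b+[0,0,110]);st("up")
p,d=optics.grab_frame("top");cv2.imwrite("pics/top1.png",p[:,:,::-1])
E
```

```text
pick [-0.42  0.63  1.46 -0.    1.05 -0.75]
place [ 0.08  0.39  1.79 -0.    0.96  0.2 ]
knob [-0.08  0.28  1.83 -0.    1.03 -1.53]
knobend [-0.03  0.29  1.82 -0.    1.03  0.7 ]
above t3.02 [ 631.8 -189.5  120.2] F [ 1.3  0.5 -0.4] M [ 0.014 -0.009 -0.006] w 85.4 g 0.0 q6 -0.75
False
down t3.92 [ 632.3 -190.9   29.9] F [-0.6 -0.1 -0.1] M [ 0.017  0.032 -0.046] w 85.3 g 0.0 q6 -0.75
grip t4.28 [ 632.5 -190.9   30.5] F [0.6 0.  4.1] M [-0.006  0.073 -0.023] w 59.3 g 28.9 q6 -0.75
25.0
up t4.97 [ 630.7 -190.2  109.1] F [ 0.3  0.5 -0.9] M [0.017 0.061 0.057] w 59.3 g 28.4 q6 -0.75
```

Run:
```python
from h import *
R=rot(BY-90)
ctrl.move_ptp(bed(0,-19,130),R)
ctrl.move_l(bed(0,-19,60),vel=100);st("low")
print(ctrl.move_l(bed(0,-19,49),vel=20,threshold=4));st("down")
ctrl.gripper_to(82);st("open")
ctrl.move_l(bed(0,-19,150),vel=120)
ctrl.move_ptp(bed(0,-140,220),rot(BY));st("away")
for n in("top","scene"):
    p,d=optics.grab_frame(n);cv2.imwrite(f"pics/{n}2.png",p[:,:,::-1])
    if n=="top":
        h,s,v=cv2.split(cv2.cvtColor(p,cv2.COLOR_RGB2HSV));c=big((h>12)&(h<28)&(s>150)&(v>90),(190,250,320,350))
        r=rect(cast(n,c,48));e=np.r_[r[0],0]-BC;print(r,"bed xy",e@ex,e@ey)
        a=cv2.resize(p[250:350,180:310],None,fx=5,fy=5,interpolation=3)
        b,_=optics.grab_frame("scene");b=cv2.resize(b[210:340,350:510],None,fx=2,fy=2,interpolation=3)
cv2.imwrite("pics/cropC.png",a[:,:,::-1]);
```

```text
low t7.14 [520.7 125.7  60.4] F [ 0.6  0.1 -0.7] M [-0.048 -0.007 -0.03 ] w 59.6 g 28.4 q6 0.20
True
down t7.64 [520.  125.8  50.3] F [0.6 1.3 3.8] M [-0.021  0.098  0.019] w 59.3 g 29.0 q6 0.20
open t8.00 [518.8 125.7  49.3] F [ 0.4  0.2 -0.3] M [-0.08  -0.026 -0.018] w 82.0 g 0.0 q6 0.20
away t10.57 [505.3   5.8 219.5] F [-0.5  0.3  0.5] M [-0.015  0.019 -0.044] w 81.9 g 0.0 q6 -1.61Traceback (most recent call last):
  File "<stdin>", line 12, in <module>
  File "h.py", line 26, in big
    return max(C,key=cv2.contourArea)[:,0]
           ~~~^^^^^^^^^^^^^^^^^^^^^^^
ValueError: max() iterable argument is empty
```

Run:
```python
from h import *
b,_=optics.grab_frame("scene")
cv2.imwrite("pics/mix.png",np.hstack([cv2.resize(cv2.imread("pics/top2.png"),(390,290)),cv2.resize(b[190:350,350:550],(400,290))[:,:,::-1]]))
h,s,v=cv2.split(cv2.cvtColor(b,cv2.COLOR_RGB2HSV))
try:
    c=big((h>12)&(h<28)&(s>150)&(v>70),(400,220,520,340));r=rect(cast("scene",c,48));e=np.r_[r[0],0]-BC;print(r,"bed xy",e@ex,e@ey,cv2.minAreaRect(c))
except ValueError: print("none")
```

```text
(array([520.8, 125.3]), array([58.9, 41. ]), -8.08) bed xy 0.8227538453776218 -19.340710331058585 ((442.0963439941406, 281.1789245605469), (19.776735305786133, 34.40610122680664), 61.69924545288086)
```

View pics/mix.png

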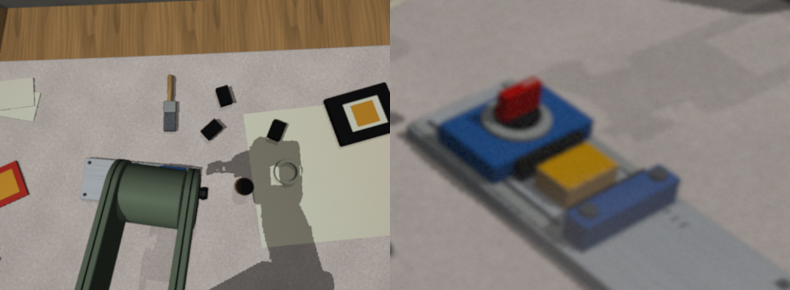

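Scene view (right half of the picture): the block lies between jaw and fence at bed xy (0.8,-19.3) and is nearly square to them. Next I grip the knob.

```bash
cat >> h.py <<'E'
def avg(n=6,dt=.02):
    L=[]
    for _ in range(n): ctrl.hold(dt);s=sensors.read_state();L.append(np.r_[s["wrist_torque"][2],s["force"],s["grasp_force"]])
    y=s["eef_rot"][:,1]; return np.mean(L,0),np.radians(BY)-np.arctan2(y[1],y[0]),s
def wind(th,off,vel):
    a=BY-np.degrees(th); ctrl.move_l(bed(0,-100+12*th,91)+off,rot(a),vel=vel)
E
python3 - <<'E'
from h import *
ctrl.move_ptp(bed(0,-100,140),rot(BY));ctrl.gripper_to(40)
print(ctrl.move_l(bed(0,-100,91),vel=80,threshold=8));st("at");print(avg()[0].round(3))
ctrl.gripper_to(10,60);st("closed");m,a,s=avg();print(m.round(3),a)
print("bed offset of tcp", (s["eef_pos"]-bed(0,-100,91))@np.c_[ex,ey])
off=np.zeros(3)
for th in np.arange(.1,.81,.1):
    wind(th,off,8);m,a,s=avg(3)
    print("%.2f yaw %.3f Mz %.3f Fx' %.1f Fy' %.1f Fz %.1f g %.0f t%.2f"%(th,a,m[0],m[1:4]@ex,m[1:4]@ey,m[3],m[4],s["t"]))
    if np.hypot(*m[1:3])>12 : off+=np.r_[m[1:3],0]*.03
    if np.hypot(*m[1:3])>30 or m[0]>.7:break
E
```

```text
False
at t12.37 [510.6  45.3  91.1] F [-0.5  0.4  0.2] M [0.025 0.013 0.047] w 40.3 g 0.0 q6 -1.53
[-0.026 -0.158  0.013  0.15   0.   ]
closed t12.82 [510.8  45.8  91.8] F [-0.7  3.8  4.1] M [ 0.384  0.066 -0.072] w 13.0 g 61.0 q6 -1.53
[-4.9000e-02 -6.1800e-01  2.9350e+00  4.7850e+00  6.1094e+01] 0.00013370517358635148
bed offset of tcp [0.49001572 0.54648601]
0.10 yaw 0.100 Mz -0.045 Fx' -1.6 Fy' 2.7 Fz 5.5 g 61 t13.27
0.20 yaw 0.200 Mz -0.103 Fx' -1.0 Fy' 2.7 Fz 5.9 g 61 t13.62
0.30 yaw 0.300 Mz -0.079 Fx' -1.2 Fy' 3.7 Fz 5.8 g 61 t13.97
0.40 yaw 0.400 Mz -0.078 Fx' -1.4 Fy' 3.5 Fz 5.4 g 61 t14.32
0.50 yaw 0.500 Mz -0.054 Fx' -1.2 Fy' 4.0 Fz 6.4 g 61 t14.67
0.60 yaw 0.600 Mz -0.095 Fx' -1.2 Fy' 3.4 Fz 5.7 g 61 t15.02
0.70 yaw 0.700 Mz -0.051 Fx' -1.6 Fy' 3.6 Fz 5.4 g 61 t15.37
0.80 yaw 0.800 Mz -0.075 Fx' -1.2 Fy' 3.9 Fz 5.3 g 61 t15.72
```

Run:
```python
from h import *
off=np.zeros(3)
for th in (.85,.9,.95,1.0,1.05,1.1,1.15,1.2):
    wind(th,off,6);s=sensors.read_state();y=s["eef_rot"][:,1]
    print(th,"lag %.4f"%(th-(np.radians(BY)-np.arctan2(y[1],y[0]))),"Mz %.3f"%s["wrist_torque"][2],"F",s["force"].round(1),"tau6 %.3f"%s["tau"][5],"qv6 %.3f"%s["qvel"][5],s["t"])
b,d=optics.grab_frame("scene")
cv2.imwrite("pics/k1.png",cv2.resize(b[150:350,350:550],(600,600),interpolation=3)[:,:,::-1])
```

```text
0.85 lag 0.0003 Mz -0.003 F [-0.9  3.1  4.8] tau6 0.050 qv6 -0.001 15.9667
0.9 lag 0.0002 Mz 0.044 F [-0.8  3.3  6. ] tau6 0.052 qv6 -0.002 16.2167
0.95 lag 0.0003 Mz 0.033 F [-1.1  4.5  5.8] tau6 0.052 qv6 -0.002 16.4667
1.0 lag 0.0002 Mz 0.029 F [-0.2  3.6  5.7] tau6 0.052 qv6 -0.003 16.7167
1.05 lag 0.0003 Mz 0.007 F [-0.1  3.7  5.2] tau6 0.052 qv6 -0.004 16.9667
1.1 lag 0.0002 Mz 0.035 F [-0.4  3.   6.5] tau6 0.052 qv6 -0.002 17.2167
1.15 lag 0.0002 Mz 0.015 F [0.3 3.2 6.4] tau6 0.052 qv6 -0.003 17.4667
1.2 lag 0.0002 Mz 0.014 F [-0.1  4.7  5.9] tau6 0.052 qv6 -0.001 17.7167
```

View pics/k1.png

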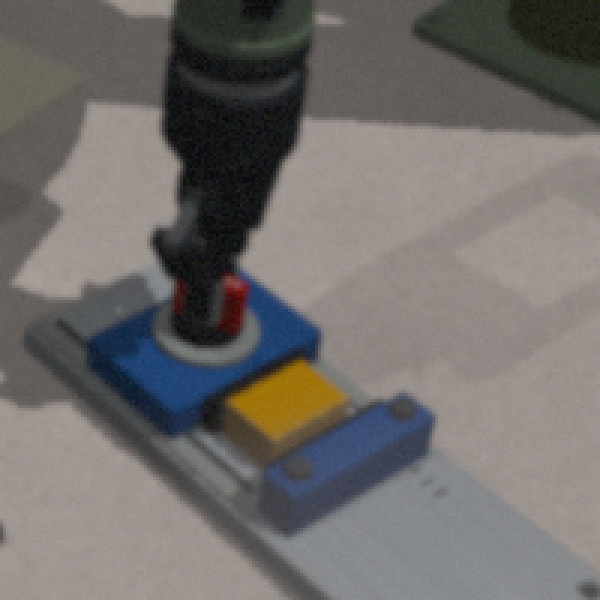

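The picture shows the knob gripped and turned, the carriage advanced, and the jaw touching the block (gold top centre about (290,405) in the crop). Static torque tells me little here because the drive friction relaxes at rest. I'll detect fence contact from the block's sub-pixel travel stalling, then go about 0.09 rad (1.09 mm) beyond it.

```bash
cat >> h.py <<'E'
def goldy(n=2):
    o=[]
    for _ in range(n):
        b,_d=optics.grab_frame("scene");h,s,v=cv2.split(cv2.cvtColor(cv2.GaussianBlur(b,(3,3),0),cv2.COLOR_RGB2HSV))
        m=((h>12)&(h<28)&(s>120)&(v>60)).astype(np.uint8);m[:230]=0;m[340:]=0;m[:,:400]=0;m[:,520:]=0
        M=cv2.moments(m,True);e=cast("scene",[M["m10"]/M["m00"],M["m01"]/M["m00"]],48)[0]-BC;o.append([e@ex,e@ey,M["m00"]])
    return np.mean(o,0)
E
python3 - <<'E'
from h import *
T=[];Y=[];off=np.zeros(3)
for th in np.arange(1.2,2.4,.04):
    wind(th,off,8);s=sensors.read_state();g=goldy();T.append(th);Y.append(g[1])
    d=0
    if len(T)>5:
        k=max(4,len(T)-4);d=12*(th-np.mean(T[:k]))-(g[1]-np.mean(Y[:k]))
    print("%.2f"%th,g.round(2),"def %.2f Mz %.3f"%(d,s["wrist_torque"][2]),s["force"].round(1),round(s["t"],2))
    if d>.55 or s["wrist_torque"][2]>.25: break
np.save("ty.npy",[T,Y])
E
```

```text
1.20 [  1.18 -13.56 639.5 ] def 0.00 Mz 0.005 [-0.9  4.1  4.9] 18.02
1.24 [  1.18 -13.13 639.5 ] def 0.00 Mz 0.058 [-0.7  3.5  6.5] 18.37
1.28 [  1.11 -12.69 641.  ] def 0.00 Mz 0.085 [0.  4.4 4.5] 18.72
1.32 [  0.96 -12.11 639.  ] def 0.00 Mz 0.034 [-0.7  4.2  5.3] 19.07
1.36 [  1.15 -11.64 639.5 ] def 0.00 Mz 0.077 [-1.2  2.6  5.5] 19.42
1.40 [  1.16 -11.24 637.5 ] def 0.04 Mz 0.068 [-0.6  4.3  5. ] 19.77
1.44 [  1.16 -10.77 639.  ] def 0.05 Mz 0.107 [-0.5  4.   5.7] 20.12
1.48 [  1.13 -10.33 637.5 ] def 0.10 Mz 0.084 [-1.1  4.   4.9] 20.47
1.52 [  1.08  -9.91 638.  ] def 0.16 Mz 0.073 [0.6 3.8 4.7] 20.82
1.56 [  0.95  -9.42 636.5 ] def 0.15 Mz 0.060 [-0.   3.9  5.4] 21.17
1.60 [  1.06  -8.98 636.5 ] def 0.18 Mz 0.046 [0.7 3.8 4.9] 21.52
1.64 [  1.08  -8.47 637.5 ] def 0.14 Mz 0.044 [0.1 3.9 5.6] 21.87
1.68 [  0.86  -8.05 636.5 ] def 0.18 Mz 0.110 [-0.   4.5  5.7] 22.22
1.72 [  0.91  -7.54 637.  ] def 0.14 Mz 0.029 [0.6 4.6 5.6] 22.57
1.76 [  0.98  -7.25 637.  ] def 0.31 Mz 0.029 [-0.1  3.1  5. ] 22.92
1.80 [  0.93  -6.78 636.  ] def 0.32 Mz 0.103 [-0.7  3.7  5.3] 23.27
1.84 [  0.94  -6.44 632.5 ] def 0.44 Mz 0.080 [-0.1  3.8  4.7] 23.62
1.88 [  0.89  -5.82 629.  ] def 0.30 Mz 0.081 [-0.8  3.7  5.2] 23.97
1.92 [  0.97  -5.47 629.  ] def 0.41 Mz 0.084 [0.5 4.5 4.5] 24.32
1.96 [  0.85  -5.1  627.5 ] def 0.50 Mz 0.087 [-0.3  4.4  4.9] 24.67
2.00 [  0.87  -4.97 626.  ] def 0.83 Mz 0.140 [-0.3  3.7  4.8] 25.02
```

Run:
```python
from h import *
off=np.zeros(3)
for th in (2.015,2.03,2.045):
    wind(th,off,5);m,a,s=avg(4,.01);g=goldy(4)
    print("%.3f"%th,g.round(2),"Mz %.3f"%m[0],m[1:4].round(1),round(s["t"],2))
```

```text
2.015 [  0.82  -4.96 623.5 ] Mz 0.240 [0.2 4.  5.1] 25.4
2.030 [  0.85  -4.94 624.75] Mz 0.263 [0.3 3.8 4.4] 25.88
2.045 [  0.78  -4.94 624.  ] Mz 0.275 [-0.2  3.5  5.2] 26.37
```

The block stalls at -4.95, and extrapolating the free travel puts contact at about 1.974 rad. At 132 N/rad, 12 N is reached at about 2.064 rad.

Run:
```python
from h import *
off=np.zeros(3);T,Y=np.load("ty.npy");f=np.polyfit(T[8:20],Y[8:20],1);c=(-4.947-f[1])/f[0];print("slope,contact",f[0],c)
tgt=float(np.clip(c,1.962,1.985))+12/132
wind(tgt,off,4);m,a,s=avg();g=goldy(4);print("yaw",a+0,"Mz",m[0],g.round(2))
ctrl.gripper_to(40);st("rel");p=s["eef_pos"].copy()
ctrl.move_l(p+[0,0,70],vel=80)
ctrl.set_joints([1,0.207,1.542,0,1.393,-0.15]);s=st("home")
t,_=optics.grab_frame("top");b,_=optics.grab_frame("scene")
H=cv2.cvtColor(t,cv2.COLOR_RGB2HSV);h,S,v=cv2.split(H)
for nm,mk,z in(("gold",(h>12)&(h<28)&(S>150)&(v>90),48),("red",((h<8)|(h>172))&(S>150),94),("car",(h>100)&(h<130)&(S>140),48)):
    r=rect(cast("top",big(mk,(225 if nm=="car" else 190,260,320,345)),z));e=np.r_[r[0],0]-BC;print(nm,r,"bed xy",(e@ex).round(1),(e@ey).round(1))
print(goldy(4).round(2))
cv2.imwrite("pics/fin.png",np.hstack([cv2.resize(t[250:350,180:320],(420,300),interpolation=3),cv2.resize(b[200:350,350:530],(360,300),interpolation=3)])[:,:,::-1])
```

```text
slope,contact 10.909363816722172 1.9682535333512519
yaw 2.0575327586569414 Mz 0.3310252236032449 [  0.85  -5.03 625.25]
rel t27.49 [512.9  69.6  90.6] F [-0.8  0.6 -0.3] M [-0.052 -0.01  -0.068] w 39.7 g 0.0 q6 0.58
home t30.48 [235.4 524.2 255.5] F [ 0.3 -0.1 -0.2] M [ 0.043 -0.005 -0.021] w 39.4 g 0.0 q6 -0.15
gold (array([520.8, 139.3]), array([58.7, 40.5]), -6.89) bed xy -0.9 -5.4
red (array([513.3,  68.3]), array([43.9, 19.3]), 55.57) bed xy 0.2 -76.8
car (array([513.7,  70.9]), array([117.5,  81.8]), -7.24) bed xy 0.3 -74.2
[  0.84  -4.68 616.  ]
```

View pics/fin.png

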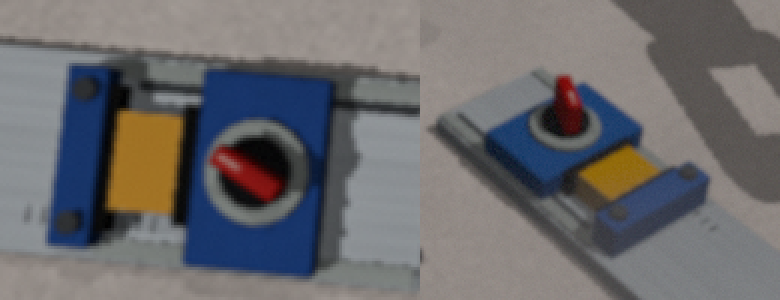

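The final view shows the block flat and square (-6.89° against the bed's -6.88°), centred to about 1 mm, held between jaw and stop plate. The knob bar is at 55.6° (expected 55.2°), so it didn't spring back. The jar, tape and brush weren't approached. Handing in.

```bash
python3 -c "
from plant import ctrl
print(ctrl.finish_job())"
```

```text
the job is handed in; nothing more can be done
None
```

The block lies flat and square against the fence, about 1 mm off the jaw's centre; the clamping force is an estimated 12 N (inferred from jaw travel past contact, not measured), the knob is released, and the job was handed in at about 30.5 s; the verdict was not shown.

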